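# Unstack a filter cup and put its spacer plate on the spacer pile

### The job

On the bench a small round silvery-white filter cup is stacked on top of a rectangular two-bore spacer plate, which lies on a second cup. First take the top cup down and stand it upright near the middle of the wooden block; then lay the spacer plate flat and squarely, edge over edge, on top of the pile of the same two-bore plates, without pushing that pile out of place.

Things in the scene. Friction and masses are not known exactly. Their poses are not given: they have to be found in the camera images.
- cup_centre (a point): centre, half-way up, of the upper filter cup: a small round, ribbed, shiny silvery-white cup (almost glassy to look at), open at the top, 46 mm outside at the rim, about 40 mm at its base, 32 mm high (origin 16 mm above its underside); z is its axis. It stands on the spacer plate within about 5 mm of the plate's middle.
- spacer_centre (a point): centre, half-way up, of the spacer plate of the stack: a brown rigid rectangular plate with two round bores side by side and four small bolt holes, 56 mm (its x) by 90 mm (its y) by 18 mm thick, 0.12 kg, z up; turning it by half a turn makes no difference. It lies on a second, equal filter cup (32 mm high, fixed to the bench, stays there), so its underside is 32 mm above the bench.
- pile_top (a point): middle of the top face of the pile of spacer plates: two loose plates equal to the one in the stack, lying on top of one another on a thin black mat, top face 36 mm above the mat (40 mm above the bench); axes as for the plate (x across its 56 mm, y along its 90 mm). Another pile of like height, of square 78 mm plates with one large bore, is not this pile and is not used.
- block_top (a point): middle of the top face of the wooden block: a flat dark oily piece of plywood fixed to the bench, 153 mm (x) by 138 mm (y) by 17 mm thick, top face 17 mm above the bench, nothing on it.
Mind the look-alikes: they are no part of the job. Leave any green look-alike of the part that bears cup_centre alone.

How it is judged:
By the outcome, as a careful person would: the job done as asked, in the order asked, and still so for the second after the job is handed in, with the robot touching nothing.
It also fails if it takes over 70 s, if anything falls off the work surface, if the arm or the gripper's body presses on something with over 40 N, if the wrist force passes 120 N, or if a joint passes its speed limit or range.

### The arm

A 7-joint arm with a two-finger parallel gripper is mounted at the origin on a cart in front of the work surface, level with it; the furniture and walls round the work are solid. World frame = base frame: x ahead of the robot, y to its left, z up, the work surface at z = 0. Lengths are in m, angles in rad, forces in N, time in s.
With the tool pointing down it reaches from about 0.4 to 0.875 m from the base axis. Payload 19.3 kg.
Tool frame: the origin (TCP) lies midway between the tips of the shut fingers; the grasp point (between the pads) lies 19 mm behind it; z points along the fingers, y is the line along which they close (so a half turn about z gives the same grasp; the last joint's range is limited). The gripper opens to 85 mm and grips with 20 to 120 N. Pads are 22 mm wide; open, the fingers measure 114 mm over their backs; the gripper's body (76 mm by 85 mm) begins 54 mm behind the grasp point. The pads swing forward as they close: fully open they stand 13 mm farther back than shut.
Start: joints at [1.266, 0.521, -0.036, 1.599, 0.021, 1.021, -0.113], TCP at [0.145, -0.608, 0.231] pointing down, gripper open.
Joint ranges: [-2.91, 2.91], [-0.3, 2.13], [-1.5, 1.42], [0.17, 2.43], [-1.26, 4.41], [0.16, 1.93], [-2.52, 2.52]. Speed limits (rad/s): [1.89, 1.89, 2.39, 2.39, 3.01, 3.01, 3.01].

### API

Orientations are given as [roll, pitch, yaw] about the fixed x, y, z axes, in that order (R = Rz(yaw) Ry(pitch) Rx(roll)).
In Python, from workcell import bot gives the robot as it stands.
- The arm moves only by the tool move_arm, never from a script. Its argument "moves" is a list that holds one entry, the list of rows, each a list of 7 numbers: the opening, from 0 (shut) to 1 (fully open), then the shift along the tool's x, y, z in units of 1000 mm (1.0 is 1000 mm), then the turn, a rotation vector about the tool's x, y, z in units of 2 pi rad (1.0 is 2 pi rad). A call has 1 to 5 rows; each row is the pose to reach, as a shift and turn from the pose commanded when the call began, along the tool's axes at that moment, turning the shorter way round; what a row does not reach only later rows make up. A row lasts 1/10 s, in which the tool goes at most 50 mm and 8.59 degrees, less where a joint would pass 70% of its speed; a pose out of reach is approached as far as the arm can. A call with a number of a shift or a turn outside -1 to 1 is refused whole. A call with a gripper value outside its range is refused whole. The fingers move at their own pace and stop on an object; "force" is the grip in N (left out, the last holds). Time passes only in rows, so rows that repeat a pose let the fingers close. It gives the time, the measured TCP pose, the force, the opening and the grip force at its end, in the units of the state.
- bot.observe(): the state, without advancing time (a new reading comes with each control period).
- bot.grab_frame(name): name is "side" or "top" or "wrist"; returns the picture (400x640x3 uint8, red, green, blue); there is no depth.
- bot.camera_params(name): a dict with "vertical_fov" (degrees; the focal length in pixels is half the picture's height over the tangent of half this angle, whatever the lens; pixels are square), "cx", "cy" (the principal point, pixels), "R" (3x3) and "t" (3): a world point X has camera coordinates R X + t. Camera axes: x right, y down, z forward; pixel columns grow to the right and rows downward; lengths in m; the calibration is good to about 2 mm. A picture is of the moment at which its call begins: read the wrist's pose just before it. camera_params takes no time and is no camera call; for the wrist camera it gives the pose at the moment of the call.
- bot.job_done(): hands the job in; it is judged then, once.
The state is a dict: "clock": time; "qpos": joint angles; "qd": joint speeds; "joint_efforts": joint torques, N m; "position": TCP position; "tool_rot": TCP orientation; "force": force on the tool from outside, world axes, zero at the start; "moment": the same for the moment, N m; "grip_width": finger opening in m; "finger_force": force on a finger pad.
Only numpy, scipy, OpenCV 4.12 (cv2) and the standard library are available. Lean on these libraries where they do the work, as an engineer would, in place of code of your own. Each camera call takes 0.05 s, during which the arm holds its last target. There are 200 camera calls.

## Working session

There is one attempt and no reset: what is moved stays moved. The work goes in short steps, Python scripts to look and compute and a tool call to move; the robot and the scene stay as the last step left them, time stands still between calls to the robot, and variables do not carry over. Pictures are saved under pics/ and viewed, at most 10 in all, crops included, and the job is handed in when it is done.

Besides the shell and the picture viewer there is one more tool, called in YAML: its name, and indented under it one key for each argument. move_arm: Moves the arm, as the interface text tells. Shifts and turns lie within -1 to 1; 1 stands for 1000 mm of shift or 2 pi rad of turn. Its arguments: {"type":"object","properties":{"moves":{"type":"array"},"force":{"type":"number"}},"required":["moves"]}

```bash
mkdir -p pics; python3 - <<'E'
from workcell import bot
import cv2,json
s=bot.observe()
for k in ("clock","position","tool_rot","grip_width"):print(k,s[k])
for n in ("side","top","wrist"):
    p=bot.camera_params(n);print(n,p)
    cv2.imwrite(f"pics/{n}0.png",bot.grab_frame(n)[:,:,::-1])
E
```

```text
clock 0.0
position [ 0.14529857 -0.60752855  0.23072905]
tool_rot [-3.14045686e+00  6.88952721e-05  2.34823808e-01]
grip_width 0.08539593601319818
side {'vertical_fov': 48.51002869774818, 'cx': 325.92109554770013, 'cy': 199.99651485461058, 'R': array([[ 0.99364793, -0.11252902, -0.00100485],
       [-0.04636803, -0.40126781, -0.9147864 ],
       [ 0.1025368 ,  0.9090222 , -0.40393668]]), 't': array([-0.52436153,  0.0433194 ,  1.07781463])}
top {'vertical_fov': 49.76457884652761, 'cx': 318.1801048097611, 'cy': 200.60638625694173, 'R': array([[-0.00245756, -0.99941731, -0.03404418],
       [-0.99941384,  0.00361718, -0.03404259],
       [ 0.0341459 ,  0.03394056, -0.99884038]]), 't': array([-0.03723322,  0.51959281,  0.98578301])}
wrist {'vertical_fov': 63.07107037864268, 'cx': 320.1661530717248, 'cy': 197.66167525971434, 'R': array([[ 2.32469722e-01, -9.72603165e-01, -9.54956153e-04],
       [-9.36871423e-01, -2.24192668e-01,  2.68346015e-01],
       [-2.61208278e-01, -6.14876524e-02, -9.63322119e-01]]), 't': array([-0.62460935, -0.03423585,  0.37796781])}
```

View pics/top0.png

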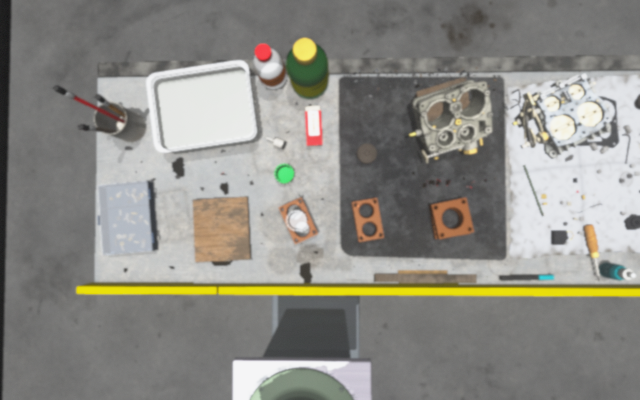

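View pics/side0.png

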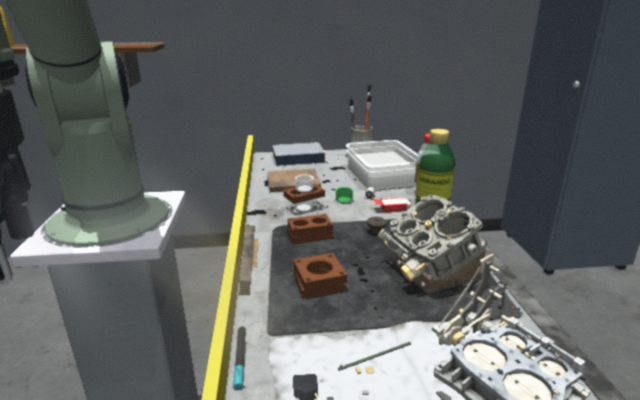

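The top view shows the silvery cup at about (297,220) on the brown plate. It could be confused with the green cup at (285,174), which I leave alone, or with the white cap and bulb at (277,142). The two-bore pile is at (367,219), the square-plate pile to avoid is at (451,218), and the block is at (221,229). I'll check this choice in a close crop.

```bash
python3 - <<'E'
import cv2
im=cv2.imread("pics/top0.png")[160:280,180:400]
im=cv2.resize(im[:,:200],None,fx=4,fy=4,interpolation=cv2.INTER_CUBIC)
cv2.imwrite("pics/crop0.png",im)
E
```

```text
(no output)
```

View pics/crop0.png

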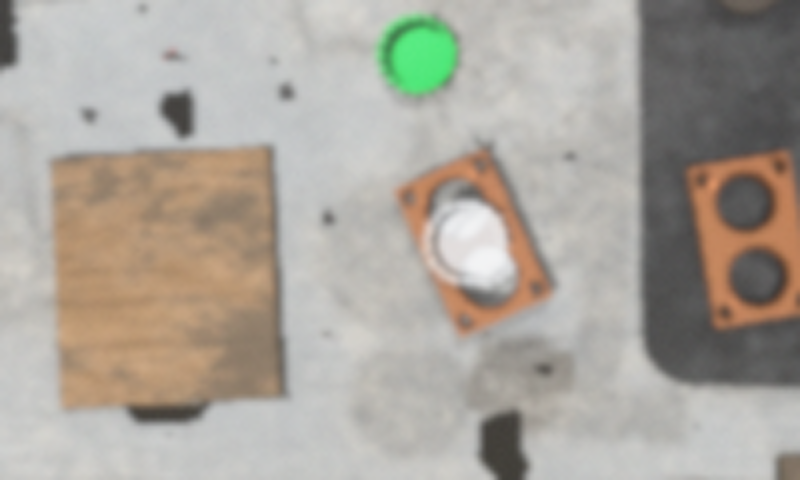

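The crop confirms the choice. The silvery cup is centred near crop (467,242), on the two-bore plate with corners (398,190), (488,150), (553,293) and (465,335). The block corners are (52,158), (271,146), (285,396) and (62,408).

```bash
cat > h.py <<'E'
import numpy as np, cv2
from scipy.spatial.transform import Rotation as Ro
def back(p,uv,z,shape=400):
    """pixels -> world points on plane z"""
    uv=np.atleast_2d(np.asarray(uv,float)); f=shape/2/np.tan(np.radians(p["vertical_fov"])/2)
    d=np.c_[(uv[:,0]-p["cx"])/f,(uv[:,1]-p["cy"])/f,np.ones(len(uv))]@p["R"]
    C=-p["R"].T@p["t"]
    return C+d*((z-C[2])/d[:,2])[:,None]
def proj(p,X):
    f=200/np.tan(np.radians(p["vertical_fov"])/2); c=np.atleast_2d(X)@p["R"].T+p["t"]
    return c[:,:2]/c[:,2:]*f+[p["cx"],p["cy"]]
def rect(P):
    P=P[:,:2]; e=[np.linalg.norm(P[i]-P[i-1]) for i in range(4)]
    i=np.argmax(e[:2]); v=(P[i]-P[i-1])-(P[(i+2)%4]-P[(i+1)%4])
    return P.mean(0).round(4), np.round(e,4), np.degrees(np.arctan2(v[1],v[0])).round(2)%180   # centre, edges, long-axis angle
def tool(s): return np.array(s["position"]),Ro.from_euler("xyz",s["tool_rot"])
def shift(s,target): 
    p,R=tool(s); return R.inv().apply(np.asarray(target)-p)
E
python3 - <<'E'
from h import *
from workcell import bot
p=bot.camera_params("top")
c=lambda a:(np.array(a)+.5)/4-.5+[180,160]
print("plate",rect(back(p,c([(398,190),(488,150),(553,293),(465,335)]),.05)))
print("cup",back(p,c([(467,242)]),.082))
print("block",rect(back(p,c([(52,158),(271,146),(285,396),(62,408)]),.017)))
im=cv2.imread("pics/top0.png");m=((im[:,:,2]>im[:,:,0]*1.6)&(im[:,:,2]>110)).astype(np.uint8)
m[:,:345]=0;m[:,395:]=0;m[:190]=0;m[250:]=0
b=cv2.boxPoints(cv2.minAreaRect(cv2.findNonZero(m)));print(b)
print("pile",rect(back(p,b,.04)))
pw=bot.camera_params("wrist");s=bot.observe();P,R=tool(s)
print("cam in tool",R.inv().apply(-pw["R"].T@pw["t"]-P),R.inv().apply(pw["R"][2]))
E
```

```text
plate (array([0.4752, 0.0031]), array([0.0882, 0.0545, 0.0867, 0.0538]), np.float64(24.63))
cup [[0.47544266 0.00534636 0.082     ]]
block (array([0.4552, 0.1834]), array([0.1438, 0.1273, 0.1433, 0.1289]), np.float64(3.07))
[[350.81607 201.48798]
 [376.51205 196.81598]
 [383.88803 237.38397]
 [358.19205 242.05597]]
pile (array([ 0.4763, -0.1489]), array([0.0914, 0.0579, 0.0913, 0.0577]), np.float64(9.93))
cam in tool [ 6.83790451e-02  1.29667558e-04 -1.41917512e-01] [-2.68238042e-01  3.41287877e-05  9.63352662e-01]
```

The measurements agree with the given sizes to within the pixel scale. Next I move to a viewing pose above the stack.

move_arm:
  moves:
    - [[1, 0.04, -0.024, -0.004, 0, 0, 0], [1, 0.08, -0.048, -0.008, 0, 0, 0], [1, 0.12, -0.072, -0.012, 0, 0, 0], [1, 0.16, -0.096, -0.016, 0, 0, 0], [1, 0.2, -0.12, -0.02, 0, 0, 0]]

```text
clock: 0.65
position: [0.313, -0.4431, 0.2514]
tool_rot: [3.142, 0.0, 0.235]
force: [0.9, -1.1, 0.4]
grip_width: 0.0856
finger_force: 0.0
```

move_arm:
  moves:
    - [[1, 0.036, -0.03, -0.002, 0, 0, 0], [1, 0.072, -0.06, -0.004, 0, 0, 0], [1, 0.09, -0.1, -0.006, 0, 0, 0], [1, 0.108, -0.14, -0.008, 0, 0, 0], [1, 0.126, -0.18, -0.01, 0, 0, 0]]

```text
clock: 1.15
position: [0.3926, -0.2385, 0.2613]
tool_rot: [-3.142, 0.0, 0.235]
force: [0.7, 0.6, 0.1]
grip_width: 0.0855
finger_force: 0.0
```

move_arm:
  moves:
    - [[1, 0.028, -0.038, 0, 0, 0, -0.006], [1, 0.056, -0.076, 0, 0, 0, -0.012], [1, 0.084, -0.114, 0, 0, 0, -0.018], [1, 0.112, -0.152, 0, 0, 0, -0.024], [1, 0.14, -0.19, 0, 0, 0, -0.031]]

```text
clock: 1.65
position: [0.485, -0.0211, 0.2614]
tool_rot: [3.141, -0.0, 0.431]
force: [0.4, -0.8, 0.0]
grip_width: 0.0853
finger_force: 0.0
```

move_arm:
  moves:
    - [[1, 0, 0, 0, 0, 0, 0], [1, 0, 0, 0, 0, 0, 0], [1, 0, 0, 0, 0, 0, 0]]

```text
clock: 1.95
position: [0.4843, -0.0239, 0.2612]
tool_rot: [3.141, 0.001, 0.428]
force: [-0.1, -0.3, -0.0]
grip_width: 0.0855
finger_force: 0.0
```

```bash
python3 - <<'E'
from h import *
from workcell import bot
import pickle
s=bot.observe();p=bot.camera_params("wrist");im=bot.grab_frame("wrist")[:,:,::-1]
print(s["clock"],s["position"],s["tool_rot"],s["qpos"],abs(s["qd"]).max())
pickle.dump((s,p),open("w1.pkl","wb"));cv2.imwrite("pics/w1.png",im)
for n,X in dict(plate=(.4752,.0031,.05),pile=(.4763,-.1489,.04),block=(.4552,.1834,.017)).items():print(n,proj(p,X))
E
```

```text
1.95 [ 0.48426814 -0.02386982  0.26116325] [3.14138471e+00 6.12428005e-04 4.28175015e-01] [ 0.22694982  0.28087909 -0.36714721  1.9081424   0.1210204   0.97435253
 -1.3378815 ] 0.012444005173303404
plate [[294.13537278 168.60897421]]
pile [[413.6833689  219.06179126]]
block [[145.11029401 114.64724664]]
```

View pics/w1.png

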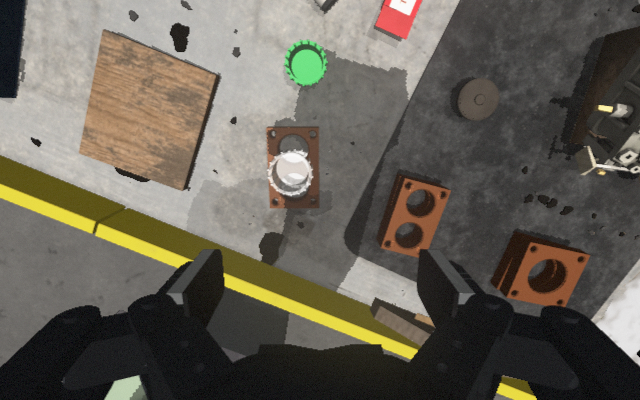

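The wrist view shows the stack at (293,168), the two-bore pile at (415,215), the square pile at (545,270) and the block at (150,110). All match the top-view predictions. I'll zoom in on the stack and pile for precise corners.

```bash
python3 - <<'E'
import cv2,numpy as np
im=cv2.imread("pics/w1.png")
a=im[110:220,243:343];b=im[160:270,365:465]
b=cv2.convertScaleAbs(b,alpha=1.6);a=cv2.convertScaleAbs(a,alpha=1.4)
cv2.imwrite("pics/w1c.png",cv2.resize(np.hstack([a,b]),None,fx=4,fy=4,interpolation=cv2.INTER_CUBIC))
E
```

```text
(no output)
```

View pics/w1c.png

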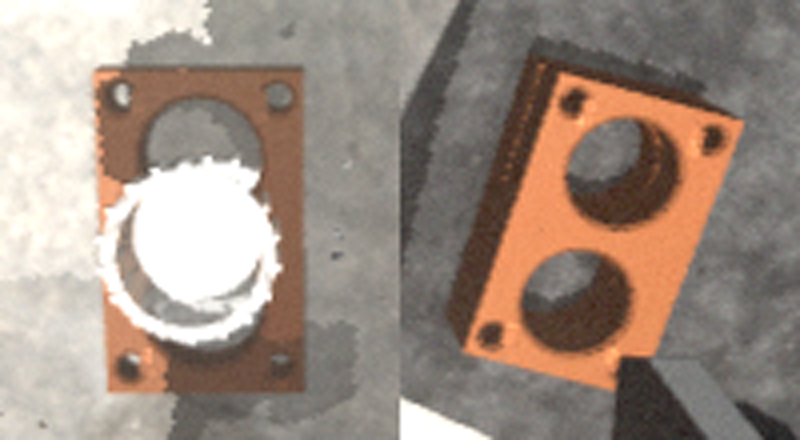

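Stack corners in crop pixels are about (97,68), (303,68), (303,392) and (107,392), and the cup rim spans 104–280 by 160–345. Pile top-face corners are (558,72), (742,122) and (465,350); a finger hides the fourth.

```bash
python3 - <<'E'
from h import *
import pickle
s,p=pickle.load(open("w1.pkl","rb"))
c=lambda a,o:(np.array(a)+.5)/4-.5+o
a=back(p,c([(97,68),(303,68),(303,392),(107,392)],[243,110]),.05);print("plate",rect(a))
for z in(.082,.08):
  r=back(p,c([(104,252),(280,252),(192,160),(192,345)],[243,110]),z);print("rim",r[:,:2].mean(0),np.linalg.norm(r[0]-r[1]),np.linalg.norm(r[2]-r[3]))
P=back(p,c([(558,72),(742,122),(465,350)],[265,160]),.04)[:,:2]
u=P[1]-P[0];v=P[0]-P[2]
print("pile",(P[1]+P[2])/2,np.linalg.norm(u),np.linalg.norm(v),"long",np.degrees(np.arctan2(v[1],v[0])),"short",np.degrees(np.arctan2(u[1],u[0])))
# block corners (full px)
print("block",rect(back(p,[(104,30),(218,74),(185,188),(80,152)],.017)))
# model reprojection of plate
C=np.array([.4752,.0031]);
for t in (24.6,23.5):
  d=np.radians(t);l=np.array([np.cos(d),np.sin(d)]);w=np.array([np.sin(d),-np.cos(d)])
  for z in(.05,.032):
    X=[np.r_[C+sl*l*.045+sw*w*.028,z] for sl,sw in((1,-1),(1,1),(-1,1),(-1,-1))]
    print(t,z,((proj(p,X)-[243,110]+.5)*4-.5).round(0).tolist())
E
```

```text
plate (array([0.4749, 0.004 ]), array([0.0899, 0.0546, 0.0899, 0.0556]), np.float64(24.12))
rim [0.47619921 0.00469383] 0.044045831211232296 0.04710346665775199
rim [0.47576091 0.00469534] 0.044320255541166136 0.047396941361705774
pile [ 0.47647245 -0.15009038] 0.055848317357232016 0.08848934562751411 long 10.028467480543942 short -80.70583330686185
block (array([0.4567, 0.1817]), array([0.1409, 0.1268, 0.1402, 0.1271]), np.float64(3.03))
24.6 0.05 [[97.0, 68.0], [308.0, 68.0], [308.0, 392.0], [111.0, 393.0]]
24.6 0.032 [[107.0, 65.0], [308.0, 64.0], [308.0, 374.0], [120.0, 375.0]]
23.5 0.05 [[100.0, 66.0], [311.0, 70.0], [305.0, 394.0], [108.0, 391.0]]
23.5 0.032 [[110.0, 63.0], [311.0, 66.0], [306.0, 376.0], [117.0, 373.0]]
```

The readings agree: plate (0.475, 0.0036) at 24.4°, cup (0.476, 0.0047), pile (0.4764, -0.1497) at about 9.9° and block (0.456, 0.1825). Now I move above the cup and descend.

move_arm:
  moves:
    - [[1, 0.002, -0.015, 0.03, 0, 0, 0], [1, 0.004, -0.03, 0.07, 0, 0, 0], [1, 0.004, -0.03, 0.11, 0, 0, 0], [1, 0.004, -0.03, 0.14, 0, 0, 0], [1, 0.004, -0.03, 0.14, 0, 0, 0]]

```text
clock: 2.5
position: [0.4737, 0.005, 0.1186]
tool_rot: [-3.14, 0.005, 0.428]
force: [-1.5, -0.6, 1.3]
grip_width: 0.0854
finger_force: 0.0
```

move_arm:
  moves:
    - [[1, 0, 0, 0, 0, 0, 0], [1, 0, 0, 0, 0, 0, 0], [1, 0, 0, 0, 0, 0, 0]]

```text
clock: 2.8
position: [0.4766, 0.0058, 0.1228]
tool_rot: [3.141, -0.002, 0.429]
force: [0.6, -0.2, -0.6]
grip_width: 0.0854
finger_force: 0.0
```

```bash
python3 - <<'E'
from h import *
from workcell import bot
s=bot.observe();print(s["position"],s["tool_rot"],shift(s,[.476,.0047,.050]))
E
```

```text
[0.47660984 0.00575288 0.12278024] [ 3.14050012e+00 -2.19282707e-03  4.28863546e-01] [-0.00115203  0.00062442  0.07277861]
```

move_arm:
  moves:
    - [[1, -0.001, 0.001, 0.025, 0, 0, 0], [1, -0.001, 0.001, 0.05, 0, 0, 0], [1, -0.001, 0.001, 0.071, 0, 0, 0], [1, -0.001, 0.001, 0.071, 0, 0, 0], [1, -0.001, 0.001, 0.071, 0, 0, 0]]
  force: 25

```text
clock: 3.3
position: [0.4757, 0.0047, 0.0513]
tool_rot: [3.141, -0.001, 0.43]
force: [-0.6, 0.8, 0.5]
grip_width: 0.0856
finger_force: 0.0
```

move_arm:
  moves:
    - [[0.6, 0, 0, 0, 0, 0, 0], [0.4, 0, 0, 0, 0, 0, 0], [0.4, 0, 0, 0, 0, 0, 0], [0.4, 0, 0, 0, 0, 0, 0], [0.4, 0, 0, 0, 0, 0, 0]]
  force: 25

```text
clock: 3.8
position: [0.4758, 0.0047, 0.0511]
tool_rot: [3.141, -0.001, 0.429]
force: [-1.5, 0.7, 12.4]
grip_width: 0.0423
finger_force: 23.5
```

The cup is held at 42 mm. I lift it straight up, then carry it to the block.

move_arm:
  moves:
    - [[0.4, 0, 0, -0.01, 0, 0, 0], [0.4, 0, 0, -0.03, 0, 0, 0], [0.4, 0, 0, -0.06, 0, 0, 0], [0.4, 0.005, -0.015, -0.08, 0, 0, 0], [0.4, 0.015, -0.045, -0.08, 0, 0, 0]]

```text
clock: 4.3
position: [0.4715, 0.0507, 0.1333]
tool_rot: [3.14, -0.004, 0.426]
force: [0.1, 1.1, -0.4]
grip_width: 0.0421
finger_force: 25.5
```

move_arm:
  moves:
    - [[0.4, 0.012, -0.037, 0, 0, 0, 0], [0.4, 0.025, -0.075, 0, 0, 0, 0], [0.4, 0.037, -0.112, 0, 0, 0, 0], [0.4, 0.041, -0.125, 0, 0, 0, 0], [0.4, 0.041, -0.125, 0, 0, 0, 0]]

```text
clock: 4.8
position: [0.4549, 0.1846, 0.1308]
tool_rot: [-3.141, -0.001, 0.433]
force: [0.3, -0.5, -0.2]
grip_width: 0.0422
finger_force: 25.5
```

move_arm:
  moves:
    - [[0.4, 0, 0, 0, 0, 0, 0], [0.4, 0, 0, 0, 0, 0, 0], [0.4, 0, 0, 0, 0, 0, 0]]

```text
clock: 5.1
position: [0.4557, 0.1813, 0.1304]
tool_rot: [3.141, 0.0, 0.428]
force: [-0.7, 0.2, -0.2]
grip_width: 0.0418
finger_force: 25.5
```

```bash
python3 - <<'E'
from h import *
from workcell import bot
s=bot.observe();print(s["grip_width"],s["finger_force"],s["force"],s["position"],s["tool_rot"],shift(s,[.456,.1825,.0185]))
a=bot.grab_frame("wrist")[:,:,::-1];b=bot.grab_frame("side")[:,:,::-1]
b=cv2.resize(b[130:230,230:350],None,fx=4,fy=4,interpolation=cv2.INTER_CUBIC)
cv2.imwrite("pics/w2.png",cv2.resize(np.vstack([a[20:280,80:560],np.ascontiguousarray(b)[:300]]),(480,560)))
E
```

```text
0.041829589485106865 25.515570596326143 [-0.66483233  0.17117724 -0.22122469] [0.45566083 0.18134164 0.13038292] [3.14122813e+00 1.65674683e-04 4.27743257e-01] [ 0.00080765 -0.00095408  0.11188245]
```

View pics/w2.png

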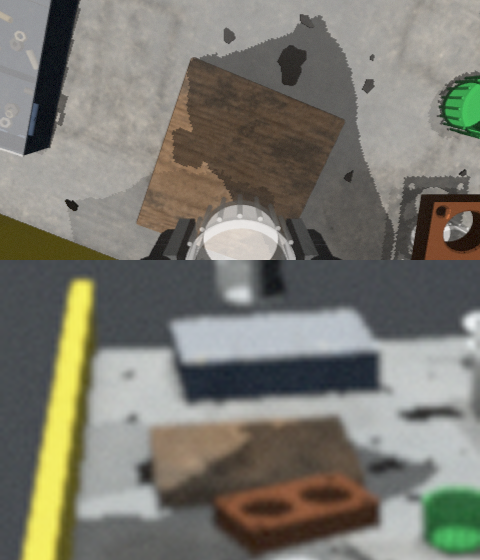

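The cup is held upright above the block (wrist crop about (240,240)). The plate is still on its lower cup. Now I lower it, slowing near contact.

move_arm:
  moves:
    - [[0.4, 0.001, -0.001, 0.035, 0, 0, 0], [0.4, 0.001, -0.001, 0.07, 0, 0, 0], [0.4, 0.001, -0.001, 0.095, 0, 0, 0], [0.4, 0.001, -0.001, 0.106, 0, 0, 0], [0.4, 0.001, -0.001, 0.109, 0, 0, 0]]

```text
clock: 5.7
position: [0.4555, 0.1836, 0.0206]
tool_rot: [3.142, 0.002, 0.429]
force: [-0.4, -0.5, -0.3]
grip_width: 0.0422
finger_force: 25.5
```

move_arm:
  moves:
    - [[0.4, 0, 0, 0.001, 0, 0, 0], [0.4, 0, 0, 0.001, 0, 0, 0]]

```text
clock: 5.9
position: [0.4565, 0.1841, 0.0212]
tool_rot: [3.142, -0.001, 0.429]
force: [0.4, 0.8, -0.2]
grip_width: 0.0423
finger_force: 25.5
```

move_arm:
  moves:
    - [[0.4, 0, 0, 0.001, 0, 0, 0], [0.4, 0, 0, 0.001, 0, 0, 0], [0.4, 0, 0, 0.001, 0, 0, 0]]

```text
clock: 6.2
position: [0.4561, 0.1839, 0.0197]
tool_rot: [3.142, -0.001, 0.429]
force: [-0.1, 0.6, -0.5]
grip_width: 0.042
finger_force: 25.5
```

move_arm:
  moves:
    - [[0.4, 0, 0, 0.001, 0, 0, 0], [0.4, 0, 0, 0.001, 0, 0, 0], [0.4, 0, 0, 0.001, 0, 0, 0]]

```text
clock: 6.5
position: [0.4559, 0.184, 0.0183]
tool_rot: [-3.142, -0.0, 0.43]
force: [0.4, -0.5, 0.8]
grip_width: 0.0421
finger_force: 25.6
```

move_arm:
  moves:
    - [[0.4, 0, 0, 0.001, 0, 0, 0], [0.4, 0, 0, 0.001, 0, 0, 0], [0.4, 0, 0, 0.001, 0, 0, 0]]

```text
clock: 6.8
position: [0.4561, 0.184, 0.018]
tool_rot: [3.141, -0.001, 0.429]
force: [-3.4, -2.0, 18.8]
grip_width: 0.0422
finger_force: 26.5
```

The cup is in contact with the block. I back off half a millimetre, open and rise.

move_arm:
  moves:
    - [[0.4, 0, 0, -0.0005, 0, 0, 0], [0.6, 0, 0, -0.0005, 0, 0, 0], [0.8, 0, 0, -0.0005, 0, 0, 0], [1, 0, 0, -0.0005, 0, 0, 0], [1, 0, 0, -0.0005, 0, 0, 0]]

```text
clock: 7.3
position: [0.4558, 0.1839, 0.0177]
tool_rot: [-3.142, 0.0, 0.43]
force: [-0.3, 0.4, -0.1]
grip_width: 0.085
finger_force: 0.0
```

move_arm:
  moves:
    - [[1, 0, 0, -0.01, 0, 0, 0], [1, 0, 0, -0.04, 0, 0, 0], [1, 0, 0, -0.08, 0, 0, 0], [1, 0, 0, -0.12, 0, 0, 0], [1, 0, 0, -0.16, 0, 0, 0]]

```text
clock: 7.8
position: [0.4555, 0.1838, 0.1801]
tool_rot: [-3.141, -0.0, 0.43]
force: [0.3, -0.1, -0.3]
grip_width: 0.0857
finger_force: 0.0
```

move_arm:
  moves:
    - [[1, -0.03, 0.035, 0, 0, 0, 0], [1, -0.06, 0.07, 0, 0, 0, 0], [1, -0.09, 0.105, 0, 0, 0, 0], [1, -0.1, 0.14, 0, 0, 0, 0], [1, -0.1, 0.14, 0, 0, 0, 0]]

```text
clock: 8.3
position: [0.4231, 0.0107, 0.1785]
tool_rot: [3.14, 0.0, 0.424]
force: [-0.0, 0.6, 0.1]
grip_width: 0.0857
finger_force: 0.0
```

move_arm:
  moves:
    - [[1, 0, 0, 0, 0, 0, 0], [1, 0, 0, 0, 0, 0, 0], [1, 0, 0, 0, 0, 0, 0]]

```text
clock: 8.6
position: [0.4233, 0.016, 0.1779]
tool_rot: [-3.141, -0.0, 0.431]
force: [-1.0, 0.3, 0.1]
grip_width: 0.0855
finger_force: 0.0
```

```bash
python3 - <<'E'
from h import *
from workcell import bot
import pickle
s=bot.observe();p=bot.camera_params("wrist")
a=np.ascontiguousarray(bot.grab_frame("wrist")[:,:,::-1]);print(s["position"],s["tool_rot"])
pickle.dump((s,p),open("w3.pkl","wb"));cv2.imwrite("pics/w3.png",a)
c=[.475,.0036]
uv=proj(p,[*c,.05])[0];uc=proj(p,[.456,.184,.049])[0];ul=proj(p,[.4764,-.1497,.04])[0];print(uv,uc,ul)
def crop(u,w=100,h=110):
    x,y=int(min(max(u[0]-w/2,0),640-w)),int(min(max(u[1]-h/2,0),400-h));print(x,y);return a[y:y+h,x:x+w]
cv2.imwrite("pics/w3c.png",cv2.resize(cv2.convertScaleAbs(np.hstack([crop(uv),crop(uc)]),alpha=1.3),None,fx=4,fy=4,interpolation=cv2.INTER_CUBIC))
E
```

```text
[0.42325226 0.0159825  0.17794166] [-3.14136403e+00 -1.59518847e-04  4.31219421e-01]
[360.05312279 140.46549879] [140.51013413  64.52207698] [511.72822436 209.79422789]
310 85
90 9
```

View pics/w3c.png

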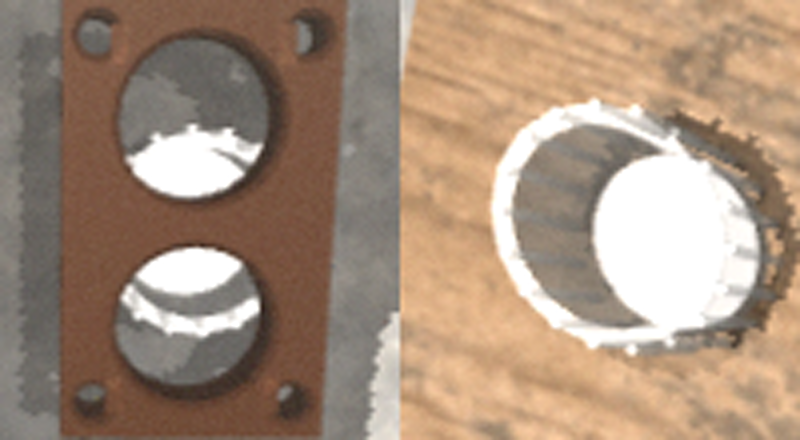

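The cup stands upright on the block, with its rim near crop (620,225). The plate is clearly visible, with its left edge at x≈60 and right edge from 347 to 325. I'll refine both plates by rectifying the brown masks.

```bash
cat >> h.py <<'E'
def brown(im,p,c,z,rad=70):
    """min-area rectangle, in the plane z, of the brown blob round c"""
    b,g,r=[im[:,:,i].astype(int) for i in range(3)]
    m=((r>1.5*b)&(r>g*1.25)&(r>40)).astype(np.uint8)
    u=proj(p,[*c,z])[0]; k=np.zeros_like(m); cv2.circle(k,tuple(int(x) for x in u),rad,1,-1); m&=k
    m=cv2.morphologyEx(m,cv2.MORPH_OPEN,np.ones((3,3),np.uint8))
    n,l,st,_=cv2.connectedComponentsWithStats(m); m=(l==1+np.argmax(st[1:,4]))
    v,uu=np.nonzero(m); W=back(p,np.c_[uu,v],z)[:,:2]
    return m,rect(cv2.boxPoints(cv2.minAreaRect((W*1000).astype(np.float32)))/1000)
E
python3 - <<'E'
from h import *
import pickle
for f in("w1","w3"):
    s,p=pickle.load(open(f+".pkl","rb"));im=cv2.imread(f"pics/{f}.png")
    for n,c,z in(("plate",(.475,.0036),.05),("pile",(.4764,-.1497),.04)):
        m,r=brown(im,p,c,z,90 if f=="w3" else 60);print(f,n,m.sum(),r)
s,p=pickle.load(open("w3.pkl","rb"));print(rect(back(p,(np.array([(60,-4),(347,0),(324,438),(60,435)])+.5)/4-.5+[310,85],.05)))
print(shift(s,[.475,.0036,.031]))
E
```

```text
w1 plate 1543 (array([0.4749, 0.0044], dtype=float32), array([0.0889, 0.0549, 0.0889, 0.0549], dtype=float32), np.float32(24.75))
w1 pile 3514 (array([ 0.4771, -0.1452], dtype=float32), array([0.0933, 0.0661, 0.0933, 0.0661], dtype=float32), np.float32(9.529999))
w3 plate 4737 (array([0.4738, 0.0042], dtype=float32), array([0.0892, 0.0555, 0.0892, 0.0555], dtype=float32), np.float32(24.710007))
w3 pile 5400 (array([ 0.4744, -0.1411], dtype=float32), array([0.0902, 0.0742, 0.0902, 0.0742], dtype=float32), np.float32(9.389999))
(array([0.474, 0.004]), array([0.0889, 0.0562, 0.0888, 0.0566]), np.float64(25.01))
[0.04181152 0.03291203 0.14694081]
```

I'll view the pile from the same relative pose used for the plate, so that calibration errors cancel.

move_arm:
  moves:
    - [[1, -0.013, 0.033, 0.003, 0, 0, 0.01], [1, -0.026, 0.065, 0.006, 0, 0, 0.02], [1, -0.04, 0.098, 0.01, 0, 0, 0.031], [1, -0.053, 0.13, 0.01, 0, 0, 0.042], [1, -0.053, 0.13, 0.01, 0, 0, 0.042]]

```text
clock: 9.15
position: [0.429, -0.1285, 0.1676]
tool_rot: [3.141, 0.001, 0.159]
force: [1.1, 1.6, -0.4]
grip_width: 0.0852
finger_force: 0.0
```

move_arm:
  moves:
    - [[1, 0, 0, 0, 0, 0, 0], [1, 0, 0, 0, 0, 0, 0], [1, 0, 0, 0, 0, 0, 0]]

```text
clock: 9.45
position: [0.4293, -0.1242, 0.1678]
tool_rot: [-3.141, 0.0, 0.168]
force: [0.4, -0.4, 0.0]
grip_width: 0.085
finger_force: 0.0
```

```bash
python3 - <<'E'
from h import *
from workcell import bot
import pickle
s=bot.observe();p=bot.camera_params("wrist")
a=np.ascontiguousarray(bot.grab_frame("wrist")[:,:,::-1]);print(s["position"],s["tool_rot"])
pickle.dump((s,p),open("w4.pkl","wb"));cv2.imwrite("pics/w4.png",a)
m,r=brown(a,p,(.4764,-.1497),.04,90);print(r)
u=proj(p,[.4764,-.1497,.04])[0].astype(int)-[62,65];u=np.maximum(u,0);print(u)
cv2.imwrite("pics/w4c.png",cv2.resize(cv2.convertScaleAbs(a[u[1]:u[1]+130,u[0]:u[0]+125],alpha=1.4),None,fx=4,fy=4,interpolation=cv2.INTER_CUBIC))
E
```

```text
[ 0.42934515 -0.12419794  0.16783357] [-3.14134295e+00  9.56210641e-07  1.67861646e-01]
(array([ 0.4759, -0.1505], dtype=float32), array([0.0899, 0.0566, 0.0899, 0.0566], dtype=float32), np.float32(9.610001))
[298  75]
```

View pics/w4c.png

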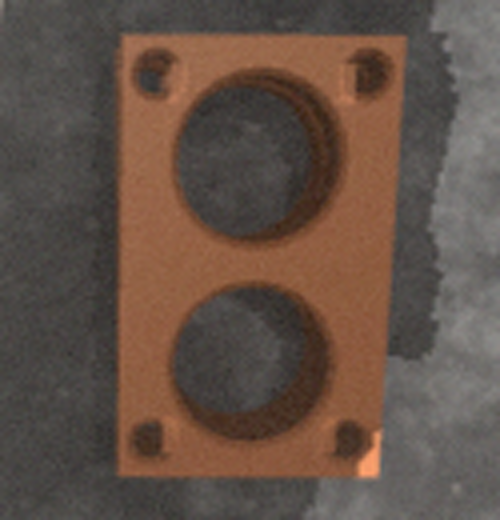

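The pile fits at (0.4758, -0.1505), 9.6°, and measures 89.9×56.6 mm, with crop corners (122,35), (407,35), (380,477) and (117,477). Next I go above the stack plate.

move_arm:
  moves:
    - [[1, 0.016, -0.03, 0.01, 0, 0, -0.01], [1, 0.032, -0.06, 0.025, 0, 0, -0.02], [1, 0.05, -0.09, 0.04, 0, 0, -0.03], [1, 0.0655, -0.119, 0.058, 0, 0, -0.042], [1, 0.0655, -0.119, 0.058, 0, 0, -0.042]]

```text
clock: 10.0
position: [0.4744, 0.0078, 0.1082]
tool_rot: [-3.139, 0.001, 0.439]
force: [0.4, -0.8, 0.9]
grip_width: 0.0855
finger_force: 0.0
```

move_arm:
  moves:
    - [[1, 0, 0, 0, 0, 0, 0], [1, 0, 0, 0, 0, 0, 0], [1, 0, 0, 0, 0, 0, 0]]

```text
clock: 10.3
position: [0.4742, 0.0021, 0.1102]
tool_rot: [3.141, -0.0, 0.428]
force: [-0.8, 0.7, 0.1]
grip_width: 0.0851
finger_force: 0.0
```

```bash
python3 - <<'E'
from h import *
from workcell import bot
s=bot.observe();print(s["position"],s["tool_rot"],shift(s,[.474,.0042,.031]))
E
```

```text
[0.47418488 0.00212591 0.11024493] [ 3.14106567e+00 -3.85146667e-04  4.28015597e-01] [ 0.00066216 -0.00200549  0.07924415]
```

move_arm:
  moves:
    - [[1, 0.001, -0.002, 0.03, 0, 0, 0], [1, 0.001, -0.002, 0.06, 0, 0, 0], [1, 0.001, -0.002, 0.077, 0, 0, 0], [1, 0.001, -0.002, 0.077, 0, 0, 0], [1, 0.001, -0.002, 0.077, 0, 0, 0]]
  force: 50

```text
clock: 10.8
position: [0.4744, 0.0048, 0.0334]
tool_rot: [3.141, -0.0, 0.429]
force: [0.6, -0.8, 0.7]
grip_width: 0.0856
finger_force: 0.0
```

move_arm:
  moves:
    - [[0.8, 0, 0, 0, 0, 0, 0], [0.7, 0, 0, 0, 0, 0, 0], [0.6, 0, 0, 0, 0, 0, 0], [0.55, 0, 0, 0, 0, 0, 0], [0.55, 0, 0, 0, 0, 0, 0]]
  force: 50

```text
clock: 11.3
position: [0.4748, 0.005, 0.034]
tool_rot: [3.141, -0.001, 0.429]
force: [-3.0, -0.4, 17.8]
grip_width: 0.0546
finger_force: 49.2
```

The plate is gripped at 55 mm. I lift it and carry it over the pile.

move_arm:
  moves:
    - [[0.55, 0, 0, -0.01, 0, 0, 0], [0.55, 0, 0, -0.03, 0, 0, 0], [0.55, 0, 0, -0.06, 0, 0, 0], [0.55, 0, 0, -0.07, 0, 0, 0], [0.55, 0, 0, -0.07, 0, 0, 0]]

```text
clock: 11.8
position: [0.4751, 0.0049, 0.1044]
tool_rot: [3.14, -0.003, 0.429]
force: [0.8, 0.2, -2.1]
grip_width: 0.0546
finger_force: 54.7
```

move_arm:
  moves:
    - [[0.55, -0.015, 0.033, 0, 0, 0, 0.01], [0.55, -0.03, 0.067, 0, 0, 0, 0.02], [0.55, -0.045, 0.1, 0, 0, 0, 0.03], [0.55, -0.063, 0.142, 0, 0, 0, 0.0415], [0.55, -0.063, 0.142, 0, 0, 0, 0.0415]]

```text
clock: 12.3
position: [0.475, -0.156, 0.1018]
tool_rot: [3.14, 0.002, 0.159]
force: [-0.2, 0.4, -1.0]
grip_width: 0.0549
finger_force: 54.6
```

move_arm:
  moves:
    - [[0.55, 0, 0, 0, 0, 0, 0], [0.55, 0, 0, 0, 0, 0, 0], [0.55, 0, 0, 0, 0, 0, 0], [0.55, 0, 0, 0, 0, 0, 0]]

```text
clock: 12.7
position: [0.4762, -0.1494, 0.1027]
tool_rot: [-3.141, 0.0, 0.17]
force: [-0.0, -0.9, -1.2]
grip_width: 0.0543
finger_force: 54.6
```

```bash
python3 - <<'E'
from h import *
from workcell import bot
s=bot.observe();print(s["position"],s["tool_rot"],s["grip_width"],s["finger_force"],shift(s,[.4766,-.1504,.045]))
for n in("top","wrist","side"):cv2.imwrite(f"pics/{n}5.png",bot.grab_frame(n)[:,:,::-1])
b=cv2.imread("pics/side5.png")[170:260,260:400]
cv2.imwrite("pics/s5.png",cv2.resize(b,None,fx=5,fy=5,interpolation=cv2.INTER_CUBIC))
E
```

```text
[ 0.47622396 -0.1493644   0.10269472] [-3.14139682e+00  1.01107515e-04  1.70433238e-01] 0.05433345036210825 54.597278237342834 [0.00020078 0.00109567 0.05769449]
```

View pics/s5.png

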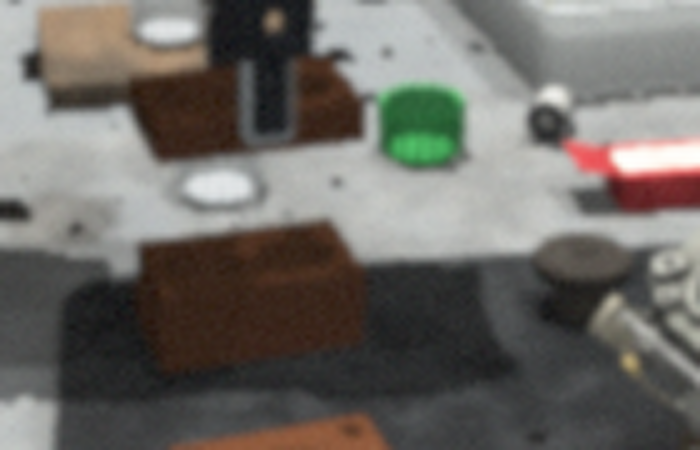

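The side crop shows the plate held level over the pile, with the finger tip about 1–2 mm above the plate's underside. I'll check the horizontal alignment by comparing corners: held plate bottom-left (160,158) and bottom-right (362,135), pile bottom-left (165,372) and top-right (363,266).

```bash
python3 - <<'E'
from h import *
from workcell import bot
p=bot.camera_params("side")
def box(C,t,z):
    d=t;l=np.array([np.cos(d),np.sin(d)]);w=np.array([np.sin(d),-np.cos(d)])
    return ((proj(p,[np.r_[C+sl*l*.045+w*.028*k,z] for sl in(-1,1) for k in (1,-1)])-[260,170]+.5)*5-.5).round(0).tolist()
C=np.array([.4758,-.1505])
print("near-left, far-left, near-right, far-right")
for z in(.004,.040):print("pile",z,box(C,.168,z))
Ch=np.array([.4762-.0008,-.1494])
for z in(.101,.119):print("held",z,box(Ch,.170,z))
E
```

```text
near-left, far-left, near-right, far-right
pile 0.004 [[168.0, 371.0], [142.0, 312.0], [369.0, 343.0], [333.0, 286.0]]
pile 0.04 [[166.0, 296.0], [139.0, 240.0], [369.0, 269.0], [333.0, 216.0]]
held 0.101 [[160.0, 164.0], [133.0, 113.0], [369.0, 139.0], [332.0, 91.0]]
held 0.119 [[159.0, 123.0], [131.0, 74.0], [369.0, 100.0], [332.0, 53.0]]
```

The predictions match to about 1 mm. Now I descend, slowly at the end.

move_arm:
  moves:
    - [[0.55, 0, 0.001, 0.02, 0, 0, 0], [0.55, 0, 0.001, 0.04, 0, 0, 0], [0.55, 0, 0.001, 0.055, 0, 0, 0], [0.55, 0, 0.001, 0.057, 0, 0, 0], [0.55, 0, 0.001, 0.057, 0, 0, 0]]

```text
clock: 13.35
position: [0.4762, -0.151, 0.0458]
tool_rot: [-3.141, 0.0, 0.169]
force: [0.3, 0.3, -1.4]
grip_width: 0.0546
finger_force: 54.6
```

move_arm:
  moves:
    - [[0.55, 0, 0, 0.001, 0, 0, 0], [0.55, 0, 0, 0.001, 0, 0, 0], [0.55, 0, 0, 0.001, 0, 0, 0]]

```text
clock: 13.65
position: [0.4766, -0.1513, 0.0453]
tool_rot: [3.141, -0.001, 0.169]
force: [-0.4, -0.1, -1.5]
grip_width: 0.0543
finger_force: 54.6
```

```bash
python3 - <<'E'
from h import *
from workcell import bot
s=bot.observe();print(s["position"],s["tool_rot"],s["force"],shift(s,[.4766,-.1504,.042]))
E
```

```text
[ 0.47655741 -0.15128966  0.04529935] [ 3.14126531e+00 -7.10476218e-04  1.68729622e-01] [-0.43100108 -0.10361748 -1.4784335 ] [ 0.00018904 -0.00087096  0.0032992 ]
```

move_arm:
  moves:
    - [[0.55, 0, -0.0007, 0.001, 0, 0, 0], [0.55, 0, -0.0007, 0.002, 0, 0, 0], [0.55, 0, -0.0007, 0.002, 0, 0, 0]]

```text
clock: 13.95
position: [0.4761, -0.1505, 0.0427]
tool_rot: [-3.142, 0.0, 0.169]
force: [0.6, -0.2, -0.8]
grip_width: 0.0546
finger_force: 54.6
```

move_arm:
  moves:
    - [[0.55, 0, 0, 0.001, 0, 0, 0], [0.55, 0, 0, 0.001, 0, 0, 0], [0.55, 0, 0, 0.001, 0, 0, 0]]

```text
clock: 14.25
position: [0.4762, -0.1505, 0.0418]
tool_rot: [-3.142, 0.0, 0.169]
force: [0.0, -0.5, -0.5]
grip_width: 0.0546
finger_force: 54.6
```

move_arm:
  moves:
    - [[0.55, 0, 0, 0.0007, 0, 0, 0], [0.55, 0, 0, 0.0007, 0, 0, 0], [0.55, 0, 0, 0.0007, 0, 0, 0]]

```text
clock: 14.55
position: [0.4762, -0.1505, 0.0416]
tool_rot: [3.141, -0.0, 0.169]
force: [-3.8, 0.7, 14.4]
grip_width: 0.0548
finger_force: 56.2
```

Contact. I back off slightly, open gradually and rise straight up.

move_arm:
  moves:
    - [[0.55, 0, 0, -0.0004, 0, 0, 0], [0.7, 0, 0, -0.0004, 0, 0, 0], [0.8, 0, 0, -0.0004, 0, 0, 0], [1, 0, 0, -0.0004, 0, 0, 0], [1, 0, 0, -0.0004, 0, 0, 0]]

```text
clock: 15.05
position: [0.4762, -0.1505, 0.0414]
tool_rot: [-3.142, 0.0, 0.169]
force: [0.7, -0.2, 0.2]
grip_width: 0.0856
finger_force: 0.0
```

move_arm:
  moves:
    - [[1, 0, 0, -0.01, 0, 0, 0], [1, 0, 0, -0.04, 0, 0, 0], [1, 0, 0, -0.08, 0, 0, 0], [1, -0.02, 0, -0.12, 0, 0, 0], [1, -0.047, -0.033, -0.15, 0, 0, 0]]

```text
clock: 15.55
position: [0.4262, -0.1289, 0.1929]
tool_rot: [3.14, -0.003, 0.165]
force: [0.4, 1.4, 0.4]
grip_width: 0.0855
finger_force: 0.0
```

move_arm:
  moves:
    - [[1, 0, 0, 0, 0, 0, 0], [1, 0, 0, 0, 0, 0, 0], [1, 0, 0, 0, 0, 0, 0], [1, 0, 0, 0, 0, 0, 0]]

```text
clock: 15.95
position: [0.4257, -0.1272, 0.1896]
tool_rot: [-3.141, 0.001, 0.169]
force: [-0.1, 0.2, -0.6]
grip_width: 0.0856
finger_force: 0.0
```

```bash
python3 - <<'E'
from h import *
from workcell import bot
s=bot.observe();p=bot.camera_params("wrist")
a=np.ascontiguousarray(bot.grab_frame("wrist")[:,:,::-1]);print(s["position"],s["tool_rot"],s["force"])
m,r=brown(a,p,(.4758,-.1505),.058,95);print(r)
b=np.ascontiguousarray(bot.grab_frame("side")[:,:,::-1])[170:260,260:350]
u=np.maximum(proj(p,[.4758,-.1505,.05])[0].astype(int)-[65,70],0)
k=cv2.resize(cv2.convertScaleAbs(a[u[1]:u[1]+140,u[0]:u[0]+130],alpha=1.4),(390,420))
k2=cv2.resize(cv2.convertScaleAbs(b,alpha=1.6),(400,420),interpolation=cv2.INTER_CUBIC)
cv2.imwrite("pics/w6.png",np.hstack([k,k2]))
E
```

```text
[ 0.42574514 -0.12719688  0.18960711] [-3.14092113e+00  1.05551718e-03  1.68536443e-01] [-0.1221176   0.22274923 -0.61174935]
(array([ 0.4754, -0.1505], dtype=float32), array([0.0888, 0.0564, 0.0888, 0.0564], dtype=float32), np.float32(9.699997))
```

View pics/w6.png

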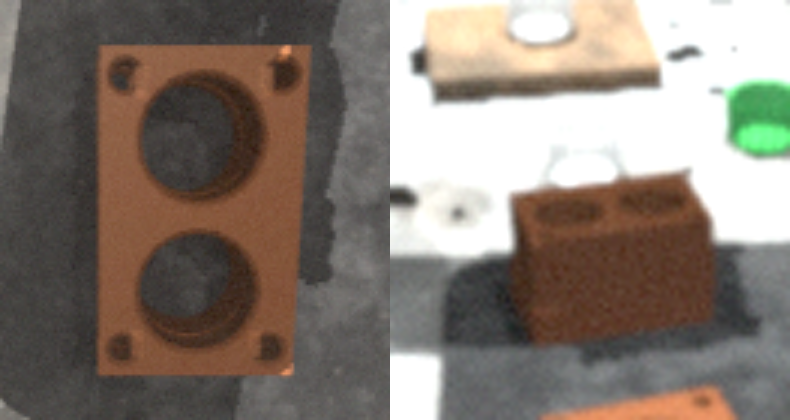

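The plate lies flat and flush on the pile. It measures (0.4754, -0.1505) at 9.7°, against (0.4759, -0.1505) at 9.6° for the pile before placing. The side view shows one continuous block and the cup upright on the wood.

```bash
python3 -c "
from workcell import bot
print(bot.job_done())"
```

```text
the job is handed in; nothing more can be done
None
```

The job is handed in: the cup stands upright near the middle of the wooden block, and the spacer plate lies flat on the two-bore pile, within about 0.5 mm and 0.1° of the pile's measured pose, with no sign that the pile shifted.

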